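# Store a sample bottle under the bolted leaf of a double-leaf chest

## Robot

A 7-joint arm with a two-finger parallel gripper is mounted at the origin on the work surface; the furniture and walls round the work are solid. World frame = base frame: x ahead of the robot, y to its left, z up, the work surface at z = 0. Lengths are in mm, angles in degrees, forces in N, time in s.
With the tool pointing down it reaches from about 425 to 800 mm from the base axis. Payload 8.3 kg.
Tool frame: the origin (TCP) lies at the very end of the fingers, on their centre line; the grasp point (between the pads) lies 19 mm behind it; z points along the fingers, y is the line along which they close (so a half turn about z gives the same grasp; the last joint's range is limited). The gripper opens to 85 mm and grips with 20 to 120 N. Pads are 22 mm wide; open, the fingers measure 114 mm over their backs; the gripper's body (76 mm by 85 mm) begins 54 mm behind the grasp point. The pads swing forward as they close: fully open they stand 13 mm farther back than shut.
Start: joints at [-66.801, 21.967, 0.94, 78.501, -0.361, 79.538, -2.664], TCP at [281.776, 557.858, 231.279] pointing down, gripper open.
Joint ranges: [-169.22, 169.22], [-14.56, 117.87], [-87.37, 89.26], [10.42, 133.3], [-82.24, 262.24], [0.94, 117.77], [-172.7, 172.7]. Speed limits (degrees/s): [136.94, 136.94, 172.46, 172.46, 180, 180, 180].

## Interface

Orientations are given as [roll, pitch, yaw] about the fixed x, y, z axes, in that order (R = Rz(yaw) Ry(pitch) Rx(roll)).
In Python, from cell import arm gives the robot as it stands.
- The arm moves only by the tool step_arm, never from a script. Its argument "motion" is a list of rows, each a list of 2 entries, a list of its own where there are three numbers: the shift along the tool's x, y, z in m, then the turn about the tool's z in degrees. A call has 1 to 12 rows; each row is the pose to reach, as a shift and turn from the pose commanded when the call began, along the tool's axes at that moment; what a row does not reach only later rows make up. A row lasts 1/8 s, in which the tool goes at most 62.5 mm and 10.7 degrees, less where a joint would pass 70% of its speed; a pose out of reach is approached as far as the arm can. A call with a gripper value outside its range is refused whole. "claw" is the opening, from -1 (shut) to 1 (fully open), set as the call begins (left out, the last holds). The fingers move at their own pace and stop on an object; the grip force is fixed at half the most. Time passes only in rows, so rows that repeat a pose let the fingers close. It gives the time, the measured TCP pose, the force, the opening and the grip force at its end, in the units of the state.
- arm.get_state(): the state, without advancing time (a new reading comes with each control period).
- arm.snapshot(name): name is "scene" or "top" or "wrist"; returns a dict with "color" (420x560x3 uint8, red, green, blue), "fovy" (degrees; the focal length in pixels is half the picture's height over the tangent of half this angle, whatever the lens; pixels are square), "cx", "cy" (the principal point, pixels), "rvec" (rotation vector, rad) and "tvec" (3), from world to camera coordinates, as OpenCV has them. Camera axes: x right, y down, z forward; pixel columns grow to the right and rows downward; lengths in mm; the calibration is good to about 2 mm. The wrist camera is an equidistant fisheye: a pixel r from the principal point sees the ray r / f radians off the axis. A picture is of the moment at which its call begins. There is no depth.
- arm.close_job(): hands the job in; it is judged then, once.
Trained networks look in the newest picture that a camera, given by its name, has taken for a name from the list of things; names that differ only in an ending like _2 or _b are one class to them, and where a whole thing is asked for, a point or a joint stands for the part that bears it (a point fixed in the world has none). Each returns a list of dicts, best first, with "confidence" (0 to 1); they miss things now and then, are a little off and sometimes report something else, mostly with a low value. They report only what shows in the picture. A call takes as long as a camera call. They do not tell look-alikes from the thing itself.
- arm.search_frame(camera, query): "point" ([x, y, z] in mm, in world coordinates, good to about 4 mm: the middle of the surface that is visible of it).
- arm.outline_of(camera, query): "pixels" (420x560 bool, what is visible of it).
- arm.spot_point(camera, query): "point" ([x, y, z] in mm, in world coordinates, good to about 4 mm: a listed point, or the origin of a listed thing).
The state is a dict: "time_s": time; "qpos": joint angles; "qvel": joint speeds; "effort": joint torques, N m; "tcp_pos": TCP position; "eef_rot": TCP orientation; "force": force on the tool from outside, world axes, zero at the start; "moment": the same for the moment, N m; "finger_gap": finger opening in mm; "finger_force": force on a finger pad.
Only numpy, scipy, OpenCV 4.12 (cv2) and the standard library are available. Lean on these libraries where they do the work, as an engineer would, in place of code of your own. Each camera call takes 0.05 s, during which the arm holds its last target. There are 200 camera calls.

## Task

Put the red-capped bottle with the green band away in the empty left-hand bay of the grey sample chest. The chest has two blue hinged leaves: first open the right-hand (active) leaf until it stands at least upright, then slide the red-tabbed bolt that it was covering all the way out of its staple, as far as it goes, then open the left-hand (passive) leaf in the same way. Set the bottle down upright on the floor of the bay before letting go, leave both leaves open, and do not knock over or shift the other bottles.

Things in the scene. Friction and masses are not known exactly. Their poses are not given: they have to be found in the camera images.
- chest: low grey chest, fixed, 190 (x, +-95) x 201 (y, -83 to +118) x 108 mm without leaves; origin on its underside, +x to its back, +y to its left. Walls and floor 8 mm, back rim 18 mm; a 60 mm high divider at y = 0 parts two bays. 6 mm leaves close the top (z 108 to 114), meeting at y = 0. The bolt's staple, 27 mm wide in y, up to z = 127, stands on the back rim at x = +88, y = +20 mm.
- active_leaf (a joint): angle (rad) of the blue right leaf: 0 closed, 1.57 upright, stop at 1.85, leaning outward to the right. A friction hinge (0.2 N m; leaf 0.3 kg) holds it at any angle. Its meeting edge carries a raised cover strip (chest x -16 to +76, y -6 to +42, up to z = 146 mm when closed) that overlaps the passive leaf and hides the bolt.
- active_handle (a point): middle of the steel bar handle on top of the cover strip: round bar 10 mm thick, 70 mm long, parallel to the hinge (chest x), 40 mm above the strip. When closed it lies at chest (+30, +28, 185.5) mm.
- active_hinge (a point): point on the active leaf's hinge axis (chest +30, -83, 108 mm), level with active_handle along the axis; the axis runs along the chest's x. Opening lifts the handle and carries it to the right (chest -y).
- flush_bolt (a joint): travel (m) of the bolt on the passive leaf: 0 home in the staple, 0.030 fully drawn; it slides along the chest's -x (forward), away from the staple, against about 1.5 N friction and stays where left. Below about 0.012 the staple keeps the passive leaf shut.
- bolt_tab (a point): centre of the bolt's red tab: 16 mm (chest x) x 24 mm (y) x 22 mm tall, its top 26 mm and this point 15 mm above the passive leaf's upper face. At travel 0 it lies at chest (+40, +20, 129) mm, with 34 mm free to the staple behind it and over 60 mm in front; a flat bolt rod (10 mm wide, top at z = 122 mm) runs back from it.
- passive_leaf (a joint): angle (rad) of the blue left leaf: 0 closed, 1.57 upright, stop at 1.85, leaning outward to the left. Same friction hinge; leaf 0.25 kg.
- passive_handle (a point): middle of the steel bar handle on the passive leaf: a round bar 10 mm thick, 53 mm long, parallel to the hinge, 40 mm above the leaf. When closed it lies at chest (-61.5, +14, 154) mm.
- passive_hinge (a point): point on the passive leaf's hinge axis (chest -61.5, +118, 108 mm), level with passive_handle along the axis. Opening lifts the handle and carries it to the left (chest +y).
- empty_bay (a point): centre of the floor of the left bay, at floor level (z = 8 mm); the bay is 174 mm (x) x 108 mm (y)
- red_bottle_mid (a point): centre, half-way up, of the bottle to store: clear glass with a red screw cap and a green band on its label, 48 mm across, 90 mm tall (cap: the top 17 mm, 43 mm across), about 0.1 kg, standing loose on the bench to the right of the chest; its z axis points up
- amber_bottle: bystander: amber bottle with a black cap, 60 mm across, 110 mm tall; origin at the centre of its underside. It, the small bottle and the red-capped bottle swap places from start to start
- small_bottle: bystander: small clear bottle with a black cap and a blue band, 42 mm across, 78 mm tall; origin at the centre of its underside
- stored_a: bystander: black-capped bottle, 48 mm across, 90 mm tall, standing in the right bay near the front; origin at the centre of its underside
- stored_b: bystander: red-capped bottle with a red band, 48 mm across, 90 mm tall, standing in the right bay towards the back; origin at the centre of its underside
Not all that is in view belongs to the job. Leave any turquoise look-alike of the part that bears red_bottle_mid alone.

How it is judged:
By the outcome, as a careful person would: the job done as asked, in the order asked, and still so for the second after the job is handed in, with the robot touching nothing.
It also fails if it takes over 72 s, if anything falls off the work surface, if the arm or the gripper's body presses on something with over 40 N, if the wrist force passes 120 N, or if a joint passes its speed limit or range.

## Working session

There is one attempt and no reset: what is moved stays moved. The work goes in short steps, Python scripts to look and compute and a tool call to move; the robot and the scene stay as the last step left them, time stands still between calls to the robot, and variables do not carry over. Pictures are saved under pics/ and viewed, at most 10 in all, crops included, and the job is handed in when it is done.

Besides the shell and the picture viewer there is one more tool, called after "Request:" as a command line: name --argument value ..., lists and objects as JSON in quotes. step_arm: Moves the arm, as the interface text tells. Its arguments: {"type":"object","properties":{"motion":{"type":"array"},"claw":{"type":"number"}},"required":["motion"]}

```bash
mkdir -p pics; ls; cat > h.py <<'E'
from cell import arm
import numpy as np, cv2
from scipy.spatial.transform import Rotation as R
def save(cam,name):
    s=arm.snapshot(cam); cv2.imwrite('pics/'+name,s['color'][:,:,::-1]); return s
def pts(cam,qs,n=3):
    for q in qs:
        try: print(cam,q,[(np.round(d['point'],1).tolist(),round(d['confidence'],2)) for d in arm.spot_point(cam,q)[:n]])
        except Exception as e: print(cam,q,e)
E
python3 - <<'E'
from h import *
s=arm.get_state(); print({k:np.round(v,2).tolist() for k,v in s.items()})
for c in ['scene','top']:
    save(c,c+'0.png')
    pts(c,['chest','active_handle','active_hinge','passive_handle','passive_hinge','empty_bay','red_bottle_mid','amber_bottle','small_bottle','stored_a'])
a=cv2.imread('pics/scene0.png');b=cv2.imread('pics/top0.png')
cv2.imwrite('pics/both0.png',cv2.resize(np.vstack([a,b]),(400,600)))
E
```

```text
pics
{'time_s': 0.0, 'qpos': [-66.8, 22.02, 0.94, 78.56, -0.36, 79.54, -2.66], 'qvel': [-0.04, -0.02, 0.02, -0.03, -0.04, 0.04, -0.04], 'effort': [-0.0, -62.76, 0.84, -37.18, 0.02, 0.01, -0.0], 'tcp_pos': [281.56, 557.45, 230.29], 'eef_rot': [-179.89, 0.0, 153.2], 'force': [0.33, 0.12, -0.09], 'moment': [0.01, -0.02, -0.0], 'finger_force': 0.0, 'finger_gap': 85.47}
scene chest [([532.2, 141.8, 0.9], 0.56)]
scene active_handle [([558.9, 169.3, 187.8], 0.81)]
scene active_hinge [([551.2, 59.0, 107.9], 0.73)]
scene passive_handle [([465.0, 162.0, 151.7], 0.82)]
scene passive_hinge [([474.3, 264.2, 105.8], 0.92), ([529.6, 144.1, 0.2], 0.6)]
scene empty_bay [([534.0, 198.2, 8.5], 0.83)]
scene red_bottle_mid [([654.7, -176.8, 45.3], 0.63), ([623.5, -92.0, 48.7], 0.46)]
scene amber_bottle []
scene small_bottle [([606.3, -330.3, 3.4], 0.69), ([563.4, 167.6, 191.5], 0.27)]
scene stored_a []
top chest [([530.6, 144.7, -0.5], 0.61)]
top active_handle [([555.8, 168.7, 189.6], 0.68)]
top active_hinge [([554.6, 55.3, 108.8], 0.62), ([540.8, -200.5, 3.0], 0.33)]
top passive_handle [([470.1, 162.6, 149.7], 0.85), ([603.9, -324.5, -0.0], 0.74)]
top passive_hinge [([476.9, 267.5, 106.6], 0.57), ([529.1, 144.7, 2.8], 0.44)]
top empty_bay []
top red_bottle_mid [([534.6, -94.2, 46.8], 0.83), ([625.0, -92.3, 40.5], 0.78), ([657.4, -178.2, 42.6], 0.73)]
top amber_bottle [([540.7, -198.4, -0.8], 0.59)]
top small_bottle [([602.4, -324.9, -0.9], 0.72), ([543.6, -198.2, 3.1], 0.64)]
top stored_a [([543.0, -199.3, 2.8], 0.23)]
```

View pics/scene0.png

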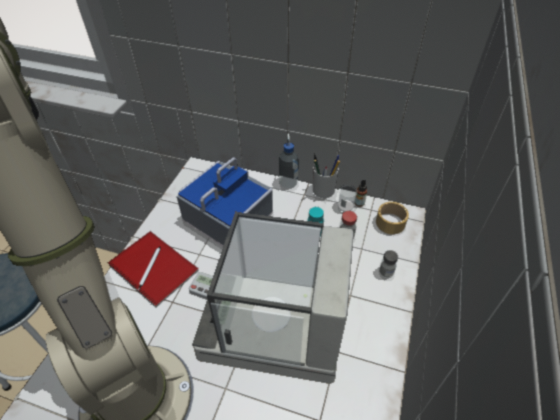

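View pics/top0.png

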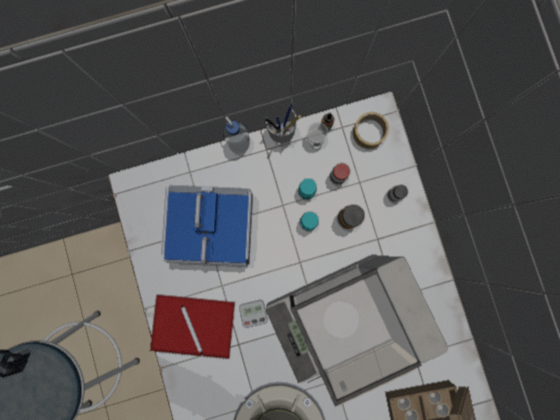

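```bash
python3 - <<'E'
from h import *
# chest pose fit: x,y,yaw from averaged points
L=np.array([[0,0],[30,28],[30,-83],[-61.5,14],[-61.5,118]],float)
W=np.array([[531.4,143.2],[557.4,169],[552.9,57.2],[467.5,162.3],[475.6,265.9]])
l=L-L.mean(0);w=W-W.mean(0)
th=np.arctan2((l[:,0]*w[:,1]-l[:,1]*w[:,0]).sum(),(l*w).sum())
Rm=np.array([[np.cos(th),-np.sin(th)],[np.sin(th),np.cos(th)]])
t=W.mean(0)-Rm@L.mean(0); print(np.degrees(th),t,(W-(L@Rm.T+t)).round(1).tolist())
E
```

```text
-4.060857868938704 [528.43779971 143.26638151] [[3.0, -0.1], [-2.9, -0.1], [0.4, -1.2], [-0.6, 0.7], [0.2, 0.6]]
```

The scene view shows the blue-lidded chest at (225,205) and a tall glass enclosure at (275,290). The top view shows the chest at (208,227), the red bottle at (340,173), turquoise look-alikes at (307,189) and (309,220), and the amber bottle at (350,216). The chest pose fit gives a yaw of about -4°, so I'll go above the handle.

```bash
cat >> h.py <<'E'
T=np.array([528.9,143.3]); TH=-4.06
try:
    import json; T,TH=json.load(open('chest.json')); T=np.array(T)
except Exception: pass
def c2w(p):
    a=np.radians(TH); return np.array([T[0]+np.cos(a)*p[0]-np.sin(a)*p[1],T[1]+np.sin(a)*p[0]+np.cos(a)*p[1],p[2]])
def to(p,yaw=None,s=None):
    """p world mm, yaw tool yaw deg -> row (m, deg)"""
    s=s or arm.get_state(); Rt=R.from_euler('xyz',s['eef_rot'],degrees=True)
    d=Rt.inv().apply(np.array(p)-s['tcp_pos'])/1000
    t=0 if yaw is None else -((yaw-s['eef_rot'][2]+180)%360-180)
    print('row',d.round(4).tolist(),round(t,2)); return d
E
python3 - <<'E'
from h import *
p=c2w([30,28,0]);print(p)
to([p[0],p[1],300],TH+180)
# balance corner triangulation
def ray(c,u,v):
    s=arm.snapshot(c);f=210/np.tan(np.radians(s['fovy'])/2)
    Rm=cv2.Rodrigues(np.array(s['rvec']))[0];o=-Rm.T@np.array(s['tvec']).ravel()
    d=Rm.T@np.array([(u-s['cx'])/f,(v-s['cy'])/f,1]);return o,d/np.linalg.norm(d)
for a,b in [((232,217),(291,296)),((322,226),(375,258)),((350,228),(408,257))]:
    o1,d1=ray('scene',*a);o2,d2=ray('top',*b)
    k=np.linalg.lstsq(np.c_[d1,-d2],o2-o1,rcond=None)[0]
    print((o1+k[0]*d1).round(),(o2+k[1]*d2).round())
E
```

```text
[560.80714393 169.10570027   0.        ]
row [-0.4243, -0.2212, -0.0687] -22.74
[353. -20. 277.] [370. -39. 275.]
[ 433. -199.  282.] [ 442. -212.  284.]
[ 436. -259.  311.] [ 443. -270.  314.]
```

Request:
step_arm --motion '[[[-0.03, -0.015, -0.03], -4], [[-0.09, -0.045, -0.0687], -10], [[-0.15, -0.078, -0.0687], -18], [[-0.205, -0.107, -0.0687], -22.7], [[-0.26, -0.136, -0.0687], -22.7], [[-0.315, -0.164, -0.0687], -22.7], [[-0.365, -0.19, -0.0687], -22.7], [[-0.405, -0.211, -0.0687], -22.7], [[-0.424, -0.221, -0.0687], -22.7], [[-0.424, -0.221, -0.0687], -22.7]]' --claw 0.0

```text
time_s: 2.65
tcp_pos: [561.5, 167.1, 299.9]
eef_rot: [-180.0, 0.0, 175.7]
force: [-0.2, 0.6, -0.7]
finger_gap: 42.5
finger_force: 0.0
```

```bash
python3 - <<'E'
from h import *
s=arm.get_state();print(s['tcp_pos'],s['eef_rot'],s['finger_gap'],s['time_s'])
save('wrist','w1.png')
for i in range(2):
  if i: arm.snapshot('wrist')
  pts('wrist',['chest','active_handle','active_hinge','passive_handle','passive_hinge'],2)
E
```

```text
[561.48329023 167.11182859 299.85318032] [-1.79952531e+02  7.30198186e-03  1.75657644e+02] 42.549879928127275 2.65
wrist chest [([526.1, 138.8, 1.6], 0.71)]
wrist active_handle [([562.7, 168.7, 185.9], 0.82)]
wrist active_hinge [([555.6, 56.5, 107.4], 0.62)]
wrist passive_handle [([468.8, 162.9, 150.1], 0.61), ([553.2, 53.5, 109.4], 0.2)]
wrist passive_hinge [([475.2, 265.6, 108.0], 0.72)]
wrist chest [([530.3, 142.1, -2.2], 0.6)]
wrist active_handle [([561.1, 170.5, 186.3], 0.73)]
wrist active_hinge [([555.4, 56.7, 107.3], 0.65)]
wrist passive_handle [([470.6, 161.7, 149.1], 0.77)]
wrist passive_hinge [([475.9, 266.2, 106.2], 0.91)]
```

View pics/w1.png

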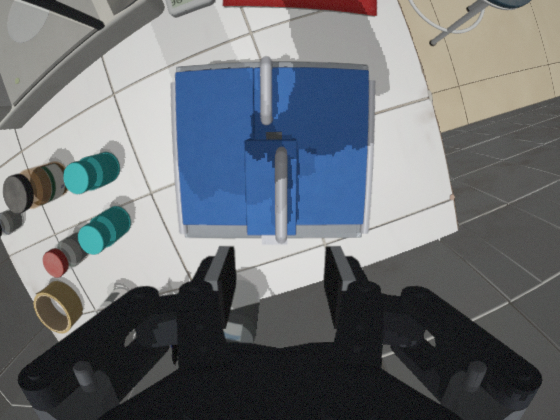

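The wrist view shows the active handle running (281,150)–(282,240) midway between the fingers, the passive handle at (266,90), and both leaves closed. I'll descend to the bar.

```bash
echo '[[529.7,143.1],-3.8]'>chest.json; python3 - <<'E'
from h import *
p=c2w([30,28,0]);print(p)
to([p[0],p[1],168],TH+180)
E
```

```text
[561.48971326 169.0502241    0.        ]
row [-0.0011, -0.0006, 0.132] -0.28
```

Request:
step_arm --motion '[[[-0.001, 0, 0.03], -0.3], [[-0.001, 0, 0.065], -0.3], [[-0.001, 0, 0.1], -0.3], [[-0.001, 0, 0.125], -0.3], [[-0.001, 0, 0.132], -0.3], [[-0.001, 0, 0.132], -0.3]]'

```text
time_s: 4.0
tcp_pos: [561.7, 169.4, 168.3]
eef_rot: [-180.0, 0.0, 176.2]
force: [0.4, -0.2, -0.1]
finger_gap: 42.5
finger_force: 0.0
```

Request:
step_arm --motion '[[[0, 0, 0], 0], [[0, 0, 0], 0], [[0, 0, 0], 0], [[0, 0, 0], 0]]' --claw -1

```text
time_s: 4.5
tcp_pos: [562.2, 168.9, 168.3]
eef_rot: [-180.0, 0.1, 176.2]
force: [3.1, -1.8, -1.4]
finger_gap: 7.8
finger_force: 58.4
```

```bash
python3 - <<'E'
from h import *
s=arm.get_state();print({k:np.round(s[k],2).tolist() for k in ['time_s','tcp_pos','eef_rot','force','finger_gap','finger_force']})
r0=np.hypot(111,77.5);a0=np.arctan2(77.5,111)
a=np.radians(TH); Rt=R.from_euler('xyz',s['eef_rot'],degrees=True)
for d in range(6,110,6):
    q=a0+np.radians(d); dy=r0*np.cos(q)-111; dz=r0*np.sin(q)-77.5
    w=np.array([-np.sin(a)*dy,np.cos(a)*dy,dz]); print(d,(Rt.inv().apply(w)/1000).round(4).tolist())
E
```

```text
{'time_s': 4.5, 'tcp_pos': [562.16, 168.93, 168.33], 'eef_rot': [-179.99, 0.07, 176.17], 'force': [3.1, -1.79, -1.43], 'finger_gap': 7.82, 'finger_force': 58.37}
6 [-0.0, -0.0087, -0.0112]
12 [-0.0, -0.0185, -0.0214]
18 [-0.0001, -0.0294, -0.0305]
24 [-0.0001, -0.0411, -0.0384]
30 [-0.0001, -0.0536, -0.0451]
36 [-0.0001, -0.0668, -0.0504]
42 [-0.0001, -0.0804, -0.0544]
48 [-0.0001, -0.0943, -0.0568]
54 [-0.0001, -0.1085, -0.0578]
60 [-0.0001, -0.1226, -0.0574]
66 [-0.0001, -0.1367, -0.0554]
72 [-0.0002, -0.1504, -0.052]
78 [-0.0002, -0.1637, -0.0472]
84 [-0.0002, -0.1765, -0.041]
90 [-0.0002, -0.1885, -0.0335]
96 [-0.0002, -0.1997, -0.0248]
102 [-0.0001, -0.2099, -0.0149]
108 [-0.0001, -0.219, -0.0041]
```

Request:
step_arm --motion '[[[0, -0.0042, -0.0057], 0], [[0, -0.0087, -0.0112], 0], [[0, -0.0185, -0.0214], 0], [[0, -0.0294, -0.0305], 0], [[0, -0.0411, -0.0384], 0], [[0, -0.0536, -0.0451], 0], [[0, -0.0668, -0.0504], 0], [[0, -0.0804, -0.0544], 0], [[0, -0.0943, -0.0568], 0], [[0, -0.1085, -0.0578], 0], [[0, -0.1085, -0.0578], 0]]'

```text
time_s: 5.88
tcp_pos: [554.7, 61.9, 228.4]
eef_rot: [179.8, 0.1, 176.2]
force: [-4.4, 0.7, 13.0]
finger_gap: 7.8
finger_force: 62.0
```

Request:
step_arm --motion '[[[0, -0.0141, 0.0004], 0], [[0, -0.0282, 0.0024], 0], [[0, -0.0419, 0.0058], 0], [[0, -0.0552, 0.0106], 0], [[0, -0.068, 0.0168], 0], [[0, -0.08, 0.0243], 0], [[0, -0.0912, 0.033], 0], [[0, -0.098, 0.0394], 0], [[0, -0.098, 0.0394], 0]]'

```text
time_s: 7.0
tcp_pos: [547.3, -37.8, 185.4]
eef_rot: [-179.9, -0.1, 176.1]
force: [-2.9, -2.0, 0.6]
finger_gap: 7.6
finger_force: 64.6
```

```bash
python3 - <<'E'
from h import *
s=arm.get_state();print(s['tcp_pos'],s['force'])
print(c2w([40,20,129]))
E
```

```text
[547.30542745 -37.84977474 185.42954918] [-2.90246301 -1.96279202  0.58990668]
[570.93753674 160.40507335 129.        ]
```

Request:
step_arm --motion '[[[0, 0, 0], 0], [[0, 0, 0], 0], [[0, 0, -0.03], 0], [[0, 0, -0.08], 0], [[0, 0, -0.125], 0], [[-0.01, 0.05, -0.125], 0], [[-0.02, 0.1, -0.125], 0], [[-0.03, 0.15, -0.125], 0], [[-0.035, 0.19, -0.125], 0], [[-0.035, 0.199, -0.125], 0], [[-0.035, 0.199, -0.125], 0]]' --claw -0.41

```text
time_s: 8.38
tcp_pos: [596.1, 159.9, 311.3]
eef_rot: [-180.0, 0.0, 176.3]
force: [-0.5, -0.1, 0.6]
finger_gap: 25.5
finger_force: 0.0
```

```bash
python3 - <<'E'
from h import *
save('wrist','w2.png')
pts('wrist',['chest','active_handle','active_hinge','bolt_tab','passive_handle','passive_hinge'],2)
p=c2w([65,20,200]); print(p,c2w([40,20,129]))
save('top','t2.png');pts('top',['active_handle','bolt_tab'],2)
save('scene','s2.png');pts('scene',['active_handle','bolt_tab'],2)
to(p,TH+180)
print(c2w([30,28-207,204]))
E
```

```text
wrist chest [([526.2, 138.5, 0.3], 0.64), ([471.6, 160.5, 148.0], 0.58)]
wrist active_handle [([548.8, -34.0, 200.3], 0.81)]
wrist active_hinge [([553.9, 54.4, 107.5], 0.97)]
wrist bolt_tab [([568.5, 161.4, 129.6], 0.93)]
wrist passive_handle [([470.5, 163.1, 149.6], 0.65), ([567.6, 162.2, 129.2], 0.54)]
wrist passive_hinge [([471.9, 266.3, 108.2], 0.59)]
[595.88257345 158.74822584 200.        ] [570.93753674 160.40507335 129.        ]
top active_handle [([542.0, -34.8, 203.8], 0.75)]
top bolt_tab [([566.2, 156.3, 129.3], 0.69)]
scene active_handle [([546.5, -36.5, 205.4], 0.91)]
scene bolt_tab [([565.1, 161.3, 134.1], 0.4), ([603.5, -328.5, 4.2], 0.35)]
row [0.0001, -0.0008, 0.1114] -0.0
[547.77101588 -37.49467984 204.        ]
```

View pics/w2.png

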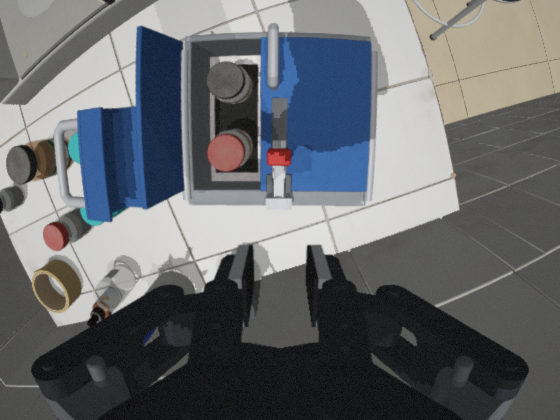

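The active leaf is open (handle seen at (62,160)). The red tab is at (280,157) with the staple at (278,200), and the passive leaf is still shut. I'll put the shut fingers behind the tab.

Request:
step_arm --motion '[[[0.001, -0.001, 0.05], 0], [[0.001, -0.001, 0.1], 0], [[0.001, -0.001, 0.14], 0], [[0.001, -0.001, 0.165], 0], [[0.001, -0.001, 0.178], 0], [[0.001, -0.001, 0.184], 0], [[0.001, -0.001, 0.184], 0]]' --claw -1

```text
time_s: 9.9
tcp_pos: [595.3, 158.7, 128.0]
eef_rot: [180.0, 0.0, 176.2]
force: [0.0, -1.4, -0.5]
finger_gap: 0.1
finger_force: 0.0
```

Request:
step_arm --motion '[[[0.004, 0, 0.001], 0], [[0.008, 0, 0.001], 0], [[0.012, 0, 0.001], 0], [[0.016, 0, 0.001], 0], [[0.02, 0, 0.001], 0], [[0.024, 0, 0.001], 0], [[0.028, 0, 0.001], 0], [[0.03, 0, 0.001], 0], [[0.032, 0, 0.001], 0], [[0.032, 0, 0.001], 0]]'

```text
time_s: 11.15
tcp_pos: [562.7, 160.7, 126.2]
eef_rot: [-180.0, -0.0, 176.2]
force: [0.2, 0.0, -0.2]
finger_gap: 0.0
finger_force: 0.3
```

Request:
step_arm --motion '[[[0.001, 0, 0], 0], [[0.002, 0, 0], 0], [[0.003, 0, 0], 0], [[0.003, 0, 0], 0]]'

```text
time_s: 11.65
tcp_pos: [559.8, 160.9, 126.2]
eef_rot: [-180.0, -0.0, 176.2]
force: [1.1, 0.4, 0.8]
finger_gap: 0.2
finger_force: 0.5
```

Request:
step_arm --motion '[[[0.001, 0, 0], 0], [[0.002, 0, 0], 0], [[0.002, 0, 0], 0]]'

```text
time_s: 12.02
tcp_pos: [558.9, 160.9, 126.4]
eef_rot: [180.0, 0.1, 176.2]
force: [5.8, 0.8, -4.2]
finger_gap: -0.2
finger_force: 3.1
```

Request:
step_arm --motion '[[[0.001, 0, 0], 0], [[0.002, 0, 0], 0], [[0.002, 0, 0], 0]]'

```text
time_s: 12.4
tcp_pos: [558.8, 161.1, 127.2]
eef_rot: [179.9, 0.3, 176.2]
force: [12.9, 1.0, -5.3]
finger_gap: -0.1
finger_force: 6.1
```

Request:
step_arm --motion '[[[-0.006, 0, 0], 0], [[-0.008, 0, -0.03], 0], [[-0.008, 0, -0.08], 0], [[0.02, -0.002, -0.12], 0], [[0.06, -0.004, -0.13], 0], [[0.085, -0.006, -0.13], 0], [[0.085, -0.006, -0.13], 0]]' --claw -1

```text
time_s: 13.28
tcp_pos: [469.3, 161.1, 256.8]
eef_rot: [180.0, -0.0, 176.3]
force: [0.3, 0.3, -0.3]
finger_gap: 0.0
finger_force: 0.0
```

```bash
python3 - <<'E'
from h import *
save('wrist','w3.png')
pts('wrist',['active_handle','bolt_tab','passive_handle','passive_hinge'],2)
save('top','t3.png');pts('top',['bolt_tab','passive_handle'],2)
p=c2w([-61.5,14,136]); print(p,c2w([10,20,129]))
to(p,TH+180)
E
```

```text
wrist active_handle [([546.5, -34.6, 201.3], 0.97)]
wrist bolt_tab []
wrist passive_handle [([471.3, 159.5, 148.6], 0.67)]
wrist passive_hinge [([476.9, 265.4, 106.5], 0.6)]
top bolt_tab [([544.6, 158.4, 127.6], 0.58)]
top passive_handle []
[469.26304431 161.14506543 136.        ] [541.00349269 162.39329036 129.        ]
row [0.0019, 0.0004, 0.12] -0.03
```

View pics/w3.png

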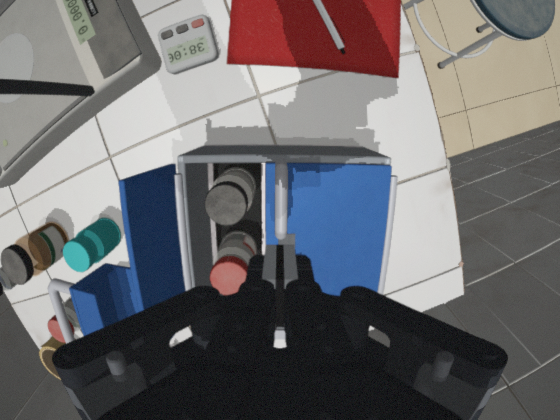

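The wrist view shows the passive handle at (282,200), in line with the fingers, and the active leaf open. The tab is hidden behind the fingers, but the force and the position (tab rear about 17 mm) show the bolt fully drawn. I'll grasp the passive handle.

Request:
step_arm --motion '[[[0.001, 0, 0], 0], [[0.001, 0, 0.02], 0], [[0.001, 0, 0.06], 0], [[0.001, 0, 0.1], 0], [[0.001, 0, 0.115], 0], [[0.001, 0, 0.12], 0], [[0.001, 0, 0.12], 0]]' --claw 0

```text
time_s: 14.55
tcp_pos: [470.5, 161.2, 137.4]
eef_rot: [180.0, 0.1, 176.2]
force: [-0.1, -0.6, 1.1]
finger_gap: 43.0
finger_force: 0.0
```

Request:
step_arm --motion '[[[0, 0, 0], 0], [[0, 0, 0], 0], [[0, 0, 0], 0], [[0, 0, 0], 0]]' --claw -1

```text
time_s: 15.05
tcp_pos: [470.4, 161.7, 136.9]
eef_rot: [179.9, 0.1, 176.2]
force: [2.6, 3.8, -1.2]
finger_gap: 7.4
finger_force: 58.5
```

```bash
python3 - <<'E'
from h import *
s=arm.get_state();print({k:np.round(s[k],2).tolist() for k in ['time_s','tcp_pos','eef_rot','force','finger_gap','finger_force']})
r0=np.hypot(104,46);a0=np.arctan2(46,104)
for d in range(6,108,6):
    q=a0+np.radians(d); print(d, round((104-r0*np.cos(q))/1000,4), round(-(r0*np.sin(q)-46)/1000,4))
E
```

```text
{'time_s': 15.05, 'tcp_pos': [470.44, 161.69, 136.91], 'eef_rot': [179.93, 0.09, 176.22], 'force': [2.65, 3.79, -1.18], 'finger_gap': 7.35, 'finger_force': 58.51}
6 0.0054 -0.0106
12 0.0118 -0.0206
18 0.0193 -0.0299
24 0.0277 -0.0383
30 0.0369 -0.0458
36 0.0469 -0.0523
42 0.0575 -0.0578
48 0.0686 -0.0621
54 0.0801 -0.0652
60 0.0918 -0.0671
66 0.1037 -0.0677
72 0.1156 -0.0671
78 0.1274 -0.0653
84 0.1389 -0.0622
90 0.15 -0.058
96 0.1606 -0.0526
102 0.1706 -0.0462
```

Request:
step_arm --motion '[[[0, 0.0026, -0.0053], 0], [[0, 0.0054, -0.0106], 0], [[0, 0.0054, -0.0106], 0]]'

```text
time_s: 15.42
tcp_pos: [470.7, 166.6, 147.3]
eef_rot: [180.0, 0.1, 176.2]
force: [3.3, 3.1, -2.2]
finger_gap: 8.0
finger_force: 58.5
```

Request:
step_arm --motion '[[[0, 0.0064, -0.01], 0], [[0, 0.0139, -0.0193], 0], [[0, 0.0223, -0.0277], 0], [[0, 0.0315, -0.0352], 0], [[0, 0.0415, -0.0417], 0], [[0, 0.0521, -0.0472], 0], [[0, 0.0632, -0.0515], 0], [[0, 0.0747, -0.0546], 0], [[0, 0.0864, -0.0565], 0], [[0, 0.0983, -0.0571], 0], [[0, 0.0983, -0.0571], 0]]'

```text
time_s: 16.8
tcp_pos: [477.9, 264.0, 205.5]
eef_rot: [180.0, 0.1, 176.2]
force: [1.0, -0.4, 6.2]
finger_gap: 7.9
finger_force: 63.2
```

Request:
step_arm --motion '[[[0, 0.0119, 0.0006], 0], [[0, 0.0237, 0.0024], 0], [[0, 0.0352, 0.0055], 0], [[0, 0.0463, 0.0097], 0], [[0, 0.0569, 0.0151], 0], [[0, 0.0636, 0.0194], 0], [[0, 0.0636, 0.0194], 0]]'

```text
time_s: 17.68
tcp_pos: [482.3, 327.5, 184.2]
eef_rot: [-180.0, 0.1, 176.1]
force: [8.1, -0.2, -1.7]
finger_gap: 7.7
finger_force: 66.7
```

Request:
step_arm --motion '[[[0, 0, 0], 0], [[0, 0, 0], 0], [[0, 0, 0], 0], [[0, 0, -0.03], 0], [[0, 0, -0.08], 0], [[0, 0, -0.13], 0], [[0, 0, -0.18], 0], [[0, 0, -0.18], 0]]' --claw -0.48

```text
time_s: 18.68
tcp_pos: [481.9, 328.6, 369.5]
eef_rot: [179.7, 0.3, 176.2]
force: [0.5, 0.5, -0.3]
finger_gap: 22.3
finger_force: 0.0
```

```bash
python3 - <<'E'
from h import *
for c in ['top','scene']:
    save(c,c+'4.png')
    pts(c,['red_bottle_mid','passive_handle','active_handle','bolt_tab','empty_bay','amber_bottle'],3)
to([656,-177,330],86)
E
```

```text
top red_bottle_mid [([659.2, -176.0, 44.6], 0.82), ([531.6, -90.6, 44.6], 0.79), ([622.3, -89.8, 39.6], 0.58)]
top passive_handle [([483.7, 329.2, 200.3], 0.93)]
top active_handle [([544.2, -36.0, 205.9], 0.92)]
top bolt_tab [([549.3, 293.5, 202.1], 0.65)]
top empty_bay [([537.5, 199.1, 2.8], 0.56)]
top amber_bottle [([542.7, -200.4, 3.1], 0.7)]
scene red_bottle_mid [([655.5, -177.9, 44.2], 0.67), ([623.4, -89.2, 46.3], 0.55)]
scene passive_handle [([477.6, 327.3, 200.4], 0.95)]
scene active_handle [([546.7, -35.5, 206.6], 0.66)]
scene bolt_tab []
scene empty_bay [([534.2, 199.2, 10.3], 0.73)]
scene amber_bottle []
row [-0.2082, -0.4921, 0.0346] 90.2
```

View pics/top4.png

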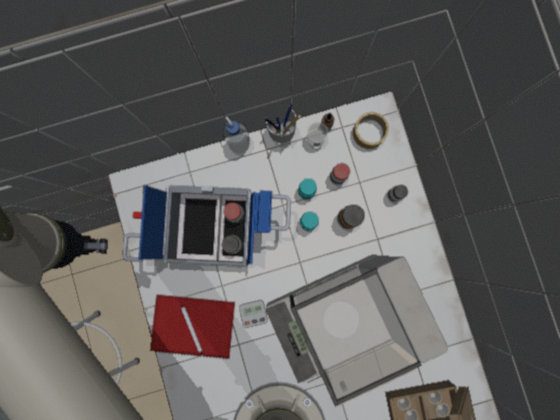

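The top view shows both leaves standing open (passive at (152,222), active at (262,212)), the red tab at (137,215), the left bay empty at (200,225) and the red bottle unmoved at (340,173). I'll go above the bottle.

Request:
step_arm --motion '[[[-0.01, -0.025, 0], 4], [[-0.03, -0.07, 0], 12], [[-0.05, -0.12, 0], 21], [[-0.072, -0.17, 0], 31], [[-0.094, -0.222, 0], 41], [[-0.116, -0.275, 0], 51], [[-0.138, -0.327, 0], 61], [[-0.16, -0.38, 0.01], 71], [[-0.18, -0.426, 0.02], 81], [[-0.198, -0.468, 0.034], 88], [[-0.208, -0.492, 0.034], 90.2], [[-0.208, -0.492, 0.034], 90.2]]' --claw 0.8

```text
time_s: 20.88
tcp_pos: [654.7, -181.3, 330.0]
eef_rot: [-179.9, 0.1, 85.6]
force: [-0.9, 0.1, 0.2]
finger_gap: 76.9
finger_force: 0.0
```

```bash
python3 - <<'E'
from h import *
s=arm.get_state();print(s['tcp_pos'],s['eef_rot'],s['qpos'])
save('wrist','w5.png')
for i in range(2):
    if i: arm.snapshot('wrist')
    pts('wrist',['red_bottle_mid','amber_bottle'],3)
to([656.5,-177.2,200],86)
E
```

```text
[ 654.73288181 -181.33985684  330.03026696] [-1.79917939e+02  1.22726913e-01  8.55777582e+01] [ -6.19452884  31.21182425  34.48233899  57.7392682  -16.9981244
  95.50828434  18.14380819]
wrist red_bottle_mid [([621.8, -90.6, 45.2], 0.96), ([653.9, -175.7, 45.6], 0.79), ([537.7, -91.2, 47.2], 0.66)]
wrist amber_bottle [([547.2, -195.8, -1.8], 0.92)]
wrist red_bottle_mid [([654.3, -175.3, 45.5], 0.87), ([622.5, -91.1, 45.1], 0.67), ([539.8, -92.1, 45.3], 0.67)]
wrist amber_bottle [([547.3, -197.7, -1.7], 0.67), ([604.6, -320.9, 2.1], 0.3)]
row [-0.0016, 0.0005, 0.1313] 0.1
```

View pics/w5.png

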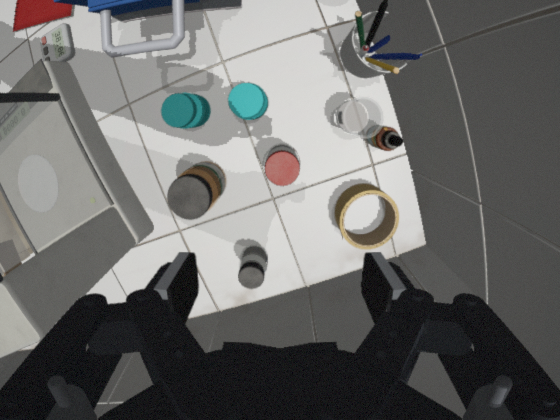

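The wrist view shows the red bottle at (282,168), centred between the fingers, with the turquoise ones at (185,110) and (247,101) and the amber one at (195,192) all clear. I'll descend.

Request:
step_arm --motion '[[[-0.001, 0, 0.04], 0], [[-0.001, 0, 0.09], 0], [[-0.001, 0, 0.14], 0], [[-0.001, 0, 0.18], 0], [[-0.001, 0, 0.2], 0], [[-0.001, 0, 0.2], 0]]'

```text
time_s: 21.92
tcp_pos: [655.4, -177.0, 130.0]
eef_rot: [-179.9, -0.0, 86.1]
force: [0.1, -0.3, 0.6]
finger_gap: 76.6
finger_force: 0.0
```

```bash
python3 - <<'E'
from h import *
arm.snapshot('wrist')
pts('wrist',['red_bottle_mid'],3)
to([655.5,-176.5,46],86)
E
```

```text
wrist red_bottle_mid [([541.1, -88.7, 45.7], 0.96)]
row [0.0015, -0.0016, 0.0867] 0.02
```

Request:
step_arm --motion '[[[0.001, 0, 0.03], 0], [[0.001, 0, 0.055], 0], [[0.001, 0, 0.075], 0], [[0.001, 0, 0.084], 0], [[0.001, 0, 0.084], 0]]'

```text
time_s: 22.65
tcp_pos: [656.0, -177.0, 46.8]
eef_rot: [-180.0, 0.0, 86.0]
force: [0.1, 0.6, 0.4]
finger_gap: 77.0
finger_force: 0.0
```

Request:
step_arm --motion '[[[0, 0, 0], 0], [[0, 0, 0], 0], [[0, 0, 0], 0], [[0, 0, 0], 0], [[0, 0, 0], 0]]' --claw -0.5

```text
time_s: 23.28
tcp_pos: [656.7, -177.2, 48.4]
eef_rot: [179.9, 0.0, 86.0]
force: [-0.4, 0.4, 4.5]
finger_gap: 45.0
finger_force: 60.3
```

Request:
step_arm --motion '[[[0, 0, -0.01], 0], [[0, 0, -0.04], 0], [[0, 0, -0.09], 0], [[0, 0, -0.14], 0], [[0, 0, -0.19], 0], [[0, 0, -0.24], 0], [[0, 0, -0.28], 0], [[0, 0, -0.295], 0], [[0, 0, -0.295], 0]]'

```text
time_s: 24.4
tcp_pos: [656.1, -177.3, 343.7]
eef_rot: [179.8, 0.0, 86.0]
force: [-1.2, 0.0, -0.6]
finger_gap: 44.9
finger_force: 61.5
```

```bash
python3 - <<'E'
from h import *
print(arm.get_state()['finger_gap'])
p=c2w([0,57,340]);print(p);to(p,TH+90)
E
```

```text
44.852164145935426
[533.47761232 199.97468369 340.        ]
row [0.3678, -0.1487, 0.003] -0.22
```

Request:
step_arm --motion '[[[0.02, -0.008, 0], 0], [[0.06, -0.024, 0], 0], [[0.11, -0.044, 0], 0], [[0.16, -0.065, 0], 0], [[0.21, -0.085, 0], 0], [[0.26, -0.105, 0], 0], [[0.31, -0.125, 0], 0], [[0.345, -0.14, 0], 0], [[0.363, -0.147, 0], 0], [[0.368, -0.149, 0], 0], [[0.368, -0.149, 0], 0]]'

```text
time_s: 25.78
tcp_pos: [533.4, 199.1, 341.5]
eef_rot: [-180.0, 0.1, 85.9]
force: [0.0, -0.4, -0.9]
finger_gap: 44.7
finger_force: 61.5
```

```bash
python3 - <<'E'
from h import *
s=arm.get_state();print(s['tcp_pos'],s['finger_gap'],s['time_s'])
save('wrist','w6.png')
pts('wrist',['empty_bay','active_hinge','passive_hinge','red_bottle_mid'],2)
to(c2w([0,57,150]),TH+90)
E
```

```text
[533.38596116 199.11033199 341.46795073] 44.70919448607379 25.775
wrist empty_bay [([535.5, 197.5, 6.2], 0.61)]
wrist active_hinge []
wrist passive_hinge [([475.7, 264.4, 108.4], 0.9)]
wrist red_bottle_mid []
row [0.0007, 0.0, 0.1918] -0.32
```

View pics/w6.png

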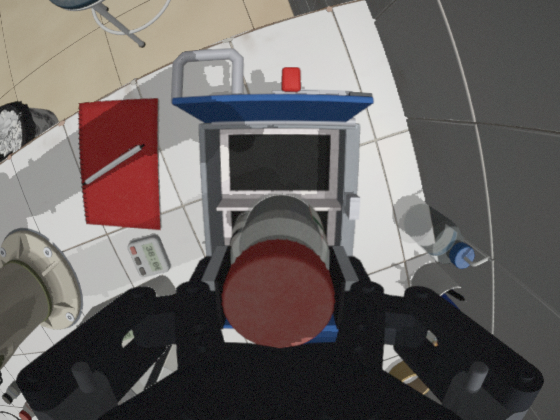

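The wrist view shows the bottle held and the empty left bay at (280,165), aligned with it. Both leaves are clear. I'll descend into the bay.

Request:
step_arm --motion '[[[0.001, 0, 0.03], 0], [[0.001, 0, 0.07], 0], [[0.001, 0, 0.11], 0], [[0.001, 0, 0.15], 0], [[0.001, 0, 0.18], 0], [[0.001, 0, 0.205], 0], [[0.001, 0, 0.23], 0], [[0.001, 0, 0.25], 0], [[0.001, 0, 0.265], 0], [[0.001, 0, 0.272], 0], [[0.001, 0, 0.275], 0], [[0.001, 0, 0.275], 0]]'

```text
time_s: 27.52
tcp_pos: [533.3, 201.8, 67.1]
eef_rot: [180.0, -0.0, 86.0]
force: [0.1, -0.3, -1.2]
finger_gap: 44.6
finger_force: 61.5
```

Request:
step_arm --motion '[[[0, 0, 0.003], 0], [[0, 0, 0.006], 0], [[0, 0, 0.008], 0], [[0, 0, 0.009], 0], [[0, 0, 0.009], 0]]'

```text
time_s: 28.15
tcp_pos: [532.9, 201.6, 57.6]
eef_rot: [-180.0, 0.0, 86.0]
force: [0.5, -0.9, -0.1]
finger_gap: 45.1
finger_force: 61.5
```

Request:
step_arm --motion '[[[0, 0, 0.001], 0], [[0, 0, 0.001], 0]]'

```text
time_s: 28.4
tcp_pos: [532.9, 201.6, 56.6]
eef_rot: [-180.0, 0.0, 86.0]
force: [0.4, 0.2, -0.2]
finger_gap: 44.7
finger_force: 61.5
```

Request:
step_arm --motion '[[[0, 0, 0.001], 0], [[0, 0, 0.001], 0]]'

```text
time_s: 28.65
tcp_pos: [533.1, 201.8, 56.3]
eef_rot: [180.0, -0.0, 86.0]
force: [-2.3, -0.8, 4.5]
finger_gap: 44.8
finger_force: 62.1
```

Request:
step_arm --motion '[[[0, 0, 0.001], 0], [[0, 0, 0.001], 0]]'

```text
time_s: 28.9
tcp_pos: [533.3, 201.9, 56.2]
eef_rot: [180.0, -0.1, 86.0]
force: [-4.1, -1.5, 12.3]
finger_gap: 44.8
finger_force: 63.0
```

Request:
step_arm --motion '[[[0, 0, -0.001], 0], [[0, 0, -0.001], 0], [[0, 0, -0.001], 0], [[0, 0, -0.001], 0], [[0, 0, -0.001], 0]]' --claw 0.7

```text
time_s: 29.52
tcp_pos: [532.9, 201.6, 55.5]
eef_rot: [-180.0, 0.0, 86.0]
force: [0.9, 0.2, 0.2]
finger_gap: 72.6
finger_force: 0.0
```

Request:
step_arm --motion '[[[0, 0, -0.02], 0], [[0, 0, -0.05], 0], [[0, 0, -0.09], 0], [[0, 0, -0.14], 0], [[0, 0, -0.19], 0], [[0, 0, -0.24], 0], [[0, 0, -0.29], 0], [[0, 0, -0.29], 0]]'

```text
time_s: 30.52
tcp_pos: [534.5, 201.8, 350.2]
eef_rot: [179.6, -0.2, 86.0]
force: [1.2, 0.7, -0.7]
finger_gap: 72.3
finger_force: 0.0
```

```bash
python3 - <<'E'
from h import *
save('wrist','w7.png')
pts('wrist',['red_bottle_mid','stored_a','passive_handle','bolt_tab'],3)
save('top','t7.png'); pts('top',['active_handle','amber_bottle'],2)
save('scene','s7.png'); pts('scene',['active_handle','passive_handle'],2)
print(c2w([0,57,53]))
E
```

```text
wrist red_bottle_mid [([621.5, -92.2, 43.7], 0.97), ([531.7, 201.5, 55.2], 0.75)]
wrist stored_a [([479.5, 101.9, 11.3], 0.93), ([561.3, 101.3, 9.3], 0.67)]
wrist passive_handle [([481.8, 327.7, 200.0], 0.77)]
wrist bolt_tab [([548.4, 297.8, 200.4], 0.78), ([528.6, 143.6, 1.6], 0.73)]
top active_handle [([542.7, -35.1, 205.9], 0.97)]
top amber_bottle [([545.7, -199.4, 1.7], 0.83)]
scene active_handle [([544.3, -36.6, 202.7], 0.82)]
scene passive_handle [([477.7, 325.3, 201.7], 0.57)]
[533.47761232 199.97468369  53.        ]
```

View pics/w7.png

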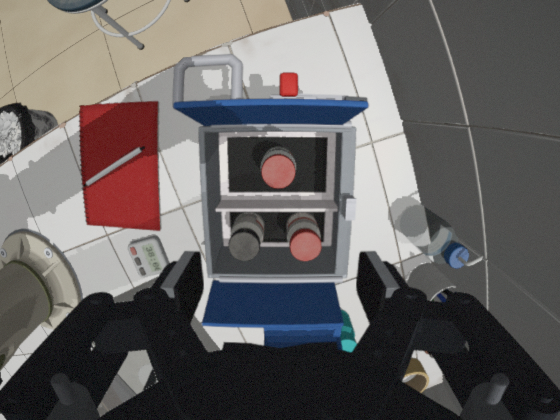

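The bottle stands upright in the left bay at (278,165). Both leaves are open, the tab reads at chest x ≈ 8–10 mm (fully drawn), and the other bottles are in place. I'll hand it in.

```bash
python3 -c "
from h import *
print(arm.close_job())"
```

```text
the job is handed in; nothing more can be done
None
```

The red-capped bottle with the green band stands upright in the left bay, both leaves are open, the bolt is fully drawn, the other bottles look undisturbed in the final pictures, and the job was handed in at about 31 s.

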